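# Level the counter scale with a spirit level and its jack-screw foot

### The job

The counter scale stands crooked and must be levelled: stand the spirit level upright on the middle of its steel platter, lengthwise in line with the levelling knob, and let go of it; then turn the knurled knob of the levelling foot until the bubble rests between the two lines with your hand off scale and level. Finally press the spirit level down on the platter, with about the weight of a kilogram (10 N), and finish while still pressing, the bubble still between the lines, so that a colleague can tighten the lock nut. Do not shove the scale about and leave the jar, can, tub and shaker where they are.

Things in the scene. Friction and masses are not known exactly. Their poses are not given: they have to be found in the camera images.
- scale: counter scale, 3 kg, free-standing: grey housing, steel platter 220 x 235 mm (x by y), top at 66 mm, sloping front with dark display facing -x. Origin on the counter under the platter's centre; z up, y towards the jack-screw foot. Stands on two rubber feet (y = -95 mm) and the jack foot (x = 0, y = +165 mm), whose side starts 2.5 to 5 mm low. It slopes only along y
- platter (a point): centre of the platter's top surface; axes as the scale's. The spirit level belongs here, its long axis along this y
- level: spirit level, aluminium, black ends, 180 long (x) x 26 wide (y) x 46 mm high (z), 0.4 kg, standing upright on the counter; origin at the centre of its underside. Grip it across its width. The vial window is the middle 60 mm of the top (x = -30 to 30 mm); the top is flat for pressing from x = 30 to 85 mm on either side
- vial (a point): middle of the vial, 41 mm above the level's underside, axes as the level's; a green tube along x in a window open to the top, with two dark lines 21 mm apart round it, at x = +-10.5 mm
- bubble_mid (a point): centre of the bubble, the pale patch 14 mm long in the vial. It runs to the high end of the vial's arc (radius 600 mm): its offset from the vial's middle along the level's x is 600 mm x the slope in rad (10 mm is about 1 degree), 19 mm at most; it rests after about 1 s. It lies between the lines while within 3.5 mm of the middle
- knob_grip (a point): on the levelling knob's axis at the height to grip, 96 mm above the counter. Black knurled cylinder 45 mm across, 84 to 108 mm above the counter, on a steel screw at the end of the ear on the scale's left, 47 mm off the platter's edge. Clockwise from above raises that side: 8 mm a turn, span 260 mm; 0.3 to 0.6 turn is needed. It stays where left (0.06 N m) and keeps its height above the counter
- sugar_jar: sugar jar, 81 mm across, 163 mm high, bystander, loose; origin at the centre of its underside
- can: drinks can, 66 mm across, 115 mm high, bystander, loose; origin at the centre of its underside
- tub: yoghurt tub, 72 mm across, 71 mm high, bystander, loose; origin at the centre of its underside
- pepper: pepper shaker, 44 mm across, 90 mm high, bystander, loose; origin at the centre of its underside

How it is judged:
By the outcome, as a careful person would: the job done as asked, in the order asked, and still so for the second after the job is handed in, while the arm keeps its last pose, push and grip.
It also fails if it takes over 72 s, if anything falls off the work surface, if the arm or the gripper's body presses on something with over 40 N, if the wrist force passes 120 N, or if a joint passes its speed limit or range.

### The arm

A 6-joint arm with a two-finger parallel gripper is mounted at the origin on a cart in front of the work surface, level with it; the furniture and walls round the work are solid. World frame = base frame: x ahead of the robot, y to its left, z up, the work surface at z = 0. Lengths are in m, angles in rad, forces in N, time in s.
With the tool pointing down it reaches from about 0.3 to 0.825 m from the base axis. Payload 5.4 kg.
Tool frame: the origin (TCP) lies between the finger pads; the fingertips stand 14 mm ahead of it and the grasp point (between the pads) lies 5 mm behind it; z points along the fingers, y is the line along which they close (so a half turn about z gives the same grasp; the last joint's range is limited). The gripper opens to 92 mm and grips with 3 to 60 N. Pads are 20 mm wide; open, the fingers measure 128 mm over their backs; the gripper's body (75 mm by 189 mm) begins 69 mm behind the grasp point.
Start: joints at [-1.41, 0.158, 1.597, -0, 1.386, -0.21], TCP at [0.208, -0.536, 0.229] pointing down, gripper open.
Joint ranges: [-2.91, 2.91], [-0.94, 2.29], [0.18, 2.7], [-1.29, 4.43], [0.17, 2.64], [-3, 3]. Speed limits (rad/s): [2.57, 2.57, 3.14, 3.14, 3.14, 3.14].

### API

Orientations are given as [roll, pitch, yaw] about the fixed x, y, z axes, in that order (R = Rz(yaw) Ry(pitch) Rx(roll)).
In Python, from plant import bot, eyes, cut_out gives the robot as it stands. The module is installed in compiled form; this text tells all that it offers.
- The arm moves only by the shell command python3 -m inch 'ROWS'. ROWS is a JSON object of lists of equal length, an entry for each row: "jaw": the opening, from -1 (shut) to 1 (fully open); "delta_pos": the shift along the world's x, y, z in m, a list of three; "roll": the turn about the world's z in degrees. A call has 1 to 10 rows; each row shifts and turns the commanded pose from where the row before left it; what a row does not reach is not made up. A row lasts 1/12 s, in which the tool goes at most 41.7 mm and 7.16 degrees, less where a joint would pass 70% of its speed; a pose out of reach is approached as far as the arm can. A call with a gripper value outside its range is refused whole. The fingers move at their own pace and stop on an object; the grip force is fixed at half the most. Time passes only in rows, so rows that do not move let the fingers close. It gives the time, the measured TCP pose, the force, the opening and the grip force at its end, in the units of the state.
- bot.sense(): the state, without advancing time (a new reading comes with each control period).
- eyes.read_camera(name): name is "side" or "top" or "wrist"; returns a dict with "color" (384x512x3 uint8, red, green, blue), "intrinsics" (3x3 intrinsics, pixels), "R" (3x3) and "t" (3): a world point X has camera coordinates R X + t; the wrist camera has in their place "T_tool_cam" (4x4, takes a point from camera to tool coordinates, whose origin is the TCP and whose axes are the flange's). Camera axes: x right, y down, z forward; pixel columns grow to the right and rows downward; lengths in m; the calibration is good to about 2 mm. The wrist camera is an equidistant fisheye: a pixel r from the principal point sees the ray r / f radians off the axis. A picture is of the moment at which its call begins: read the wrist's pose just before it. There is no depth.
- bot.sign_off(): hands the job in; it is judged then, once.
Trained networks look in a picture, given as the dict that the camera call returned (one of the last four; its "shot" number tells which), for a name from the list of things; names that differ only in an ending like _2 or _b are one class to them, and where a whole thing is asked for, a point or a joint stands for the part that bears it (a point fixed in the world has none). Each returns a list of dicts, best first, with "p" (0 to 1); they miss things now and then, are a little off and sometimes report something else, mostly with a low value. They report only what shows in the picture. A call takes as long as a camera call.
- cut_out(picture, target): "mask" (384x512 bool, what is visible of it) and "at" ([column, row] in pixels, amid what is visible of it).
The state is a dict: "time_s": time; "joint_pos": joint angles; "dq": joint speeds; "effort": joint torques, N m; "ee_pos": TCP position; "eef_rot": TCP orientation; "contact_force": force on the tool from outside, world axes, zero at the start; "torque": the same for the moment, N m; "width": finger opening in m; "finger_force": force on a finger pad.
Only numpy, scipy, OpenCV 4.12 (cv2) and the standard library are available. Lean on these libraries where they do the work, as an engineer would, in place of code of your own. Each camera call takes 0.05 s, during which the arm holds its last target. There are 200 camera calls.

## Working session

There is one attempt and no reset: what is moved stays moved. The work goes in short steps, Python scripts to look and compute and a shell command to move; the robot and the scene stay as the last step left them, time stands still between calls to the robot, and variables do not carry over. Pictures are saved under pics/ and viewed, at most 10 in all, crops included, and the job is handed in when it is done.

```bash
mkdir -p pics; cat > h.py <<'E'
from plant import bot, eyes, cut_out
import numpy as np, cv2
from scipy.spatial.transform import Rotation as Ro
def snap(n):
    s=bot.sense(); c=eyes.read_camera(n); c['s']=s; return c
def save(c,f,crop=None,k=1):
    im=c['color'][:,:,::-1]
    if crop: im=im[crop[1]:crop[3],crop[0]:crop[2]]
    cv2.imwrite('pics/'+f,cv2.resize(im,None,fx=k,fy=k,interpolation=cv2.INTER_CUBIC))
def ray(c,uv):
    K=np.array(c['intrinsics']); x=(uv[0]-K[0,2])/K[0,0]; y=(uv[1]-K[1,2])/K[1,1]
    if 'T_tool_cam' in c:
        r=np.hypot(x,y); d=np.array([x/r*np.sin(r),y/r*np.sin(r),np.cos(r)]) if r>0 else np.array([0,0,1.])
        T=np.array(c['T_tool_cam']); W=Ro.from_euler('xyz',c['s']['eef_rot']).as_matrix()
        return np.array(c['s']['ee_pos'])+W@T[:3,3], W@T[:3,:3]@d
    R=np.array(c['R']); t=np.array(c['t'])
    return -R.T@t, R.T@np.array([x,y,1.])
def onz(c,uv,z):
    o,d=ray(c,uv); return o+d*(z-o[2])/d[2]
E
python3 - <<'E'
from h import *
s=bot.sense(); print({k:np.round(v,3) for k,v in s.items()})
ims=[]
for n in ['top','side','wrist']:
    c=snap(n); ims.append(c['color'][:,:,::-1])
    if n!='wrist': print(n,'cam at',ray(c,(0,0))[0])
    for t in ['scale','level','vial','bubble_mid','knob_grip','sugar_jar','can','tub','pepper']:
        r=cut_out(c,t)
        if r:
            z={'scale':.05,'level':.046,'vial':.041,'bubble_mid':.041,'knob_grip':.108}.get(t,.05)
            print(n,t,round(r[0]['p'],2),np.round(r[0]['at']),r[0]['mask'].sum(),np.round(onz(c,r[0]['at'],z),3))
ims.append(ims[0]*0)
cv2.imwrite('pics/a.png',cv2.resize(np.vstack([np.hstack(ims[:2]),np.hstack(ims[2:])]),(800,600),interpolation=cv2.INTER_AREA))
E
```

```text
{'time_s': np.float64(0.0), 'joint_pos': array([-1.41 ,  0.159,  1.598, -0.   ,  1.386, -0.21 ]), 'dq': array([-0.   ,  0.   , -0.   ,  0.001,  0.001,  0.001]), 'effort': array([-0.0000e+00, -3.8558e+01, -3.2211e+01,  7.0000e-02,  3.8000e-02,
       -0.0000e+00]), 'ee_pos': array([ 0.208, -0.535,  0.228]), 'eef_rot': array([-3.14 , -0.   ,  0.371]), 'contact_force': array([ 0.225, -0.077, -1.11 ]), 'torque': array([-0.007, -0.033, -0.012]), 'finger_force': np.float64(0.0), 'width': np.float64(0.092)}
top cam at [ 0.36805596 -0.0350556   1.39561031]
top scale 0.66 [238. 214.] 6866 [0.511 0.007 0.05 ]
top level 0.86 [357. 230.] 625 [ 0.47  -0.351  0.046]
top vial 0.83 [359. 228.] 665 [ 0.478 -0.358  0.041]
top knob_grip 0.61 [185. 205.] 235 [0.529 0.156 0.108]
top sugar_jar 0.96 [335. 162.] 852 [ 0.677 -0.286  0.05 ]
top can 0.96 [136. 158.] 601 [0.678 0.318 0.05 ]
top tub 0.72 [371. 166.] 482 [ 0.666 -0.395  0.05 ]
top pepper 0.73 [306. 161.] 176 [ 0.678 -0.196  0.05 ]
side cam at [0.08163886 0.76910531 0.55411332]
side scale 0.63 [270. 152.] 1267 [ 0.704 -0.364  0.05 ]
side level 0.58 [334. 176.] 841 [ 0.448 -0.3    0.046]
side vial 0.81 [334. 174.] 767 [ 0.455 -0.327  0.041]
side bubble_mid 0.18 [265. 216.] 6647 [0.513 0.004 0.041]
side knob_grip 0.67 [227. 228.] 333 [0.498 0.189 0.108]
side sugar_jar 0.93 [269. 153.] 1265 [ 0.701 -0.356  0.05 ]
side can 0.89 [132. 250.] 1867 [0.677 0.29  0.05 ]
side tub 0.8 [286. 154.] 347 [ 0.648 -0.376  0.05 ]
side pepper 0.65 [254. 173.] 245 [ 0.661 -0.189  0.05 ]
```

View pics/a.png

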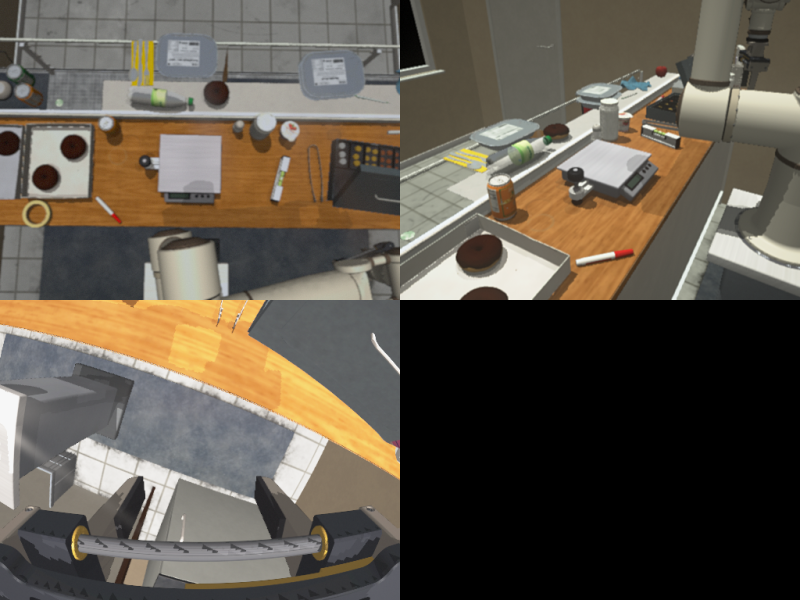

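The top view shows the scale at about (238,214) full-size pixels with its knob on the left. The level is near (359,229), almost along x, and the bystanders stand behind. Next I refine the poses with mask fits.

```bash
python3 - <<'E'
from h import *
c=snap('top')
im=c['color'].astype(int)
lo,hi=im.min(2),im.max(2)
for t,z in [('level',.046),('scale',.064),('knob_grip',.108)]:
    m=cut_out(c,t)[0]['mask'].copy()
    if t=='scale': m=m&(lo>130)
    m=cv2.morphologyEx(m.astype(np.uint8),cv2.MORPH_OPEN,np.ones((3,3)))
    cs=max(cv2.findContours(m,0,2)[0],key=cv2.contourArea)
    P=np.array([onz(c,p[0],z)[:2] for p in cs],np.float32)
    r=cv2.minAreaRect(P*1000); print(t,np.round(r[0],1),np.round(r[1],1),round(r[2],2)); print(np.round(cv2.boxPoints(r)))
big=cv2.resize(c['color'][130:290,160:400,::-1],(800,533),interpolation=cv2.INTER_CUBIC); cv2.imwrite('pics/b.png',big)
E
```

```text
level [ 476.4 -353.9] [ 35.5 186.5] 74.57
[[ 382. -346.]
 [ 562. -396.]
 [ 571. -362.]
 [ 391. -312.]]
scale [527.3   6.8] [261.3 217.5] 89.74
[[ 418. -123.]
 [ 636. -124.]
 [ 637.  137.]
 [ 419.  138.]]
knob_grip [530.  158.5] [40.4 43.2] 0.86
[[509. 180.]
 [510. 137.]
 [551. 137.]
 [550. 180.]]
```

View pics/b.png

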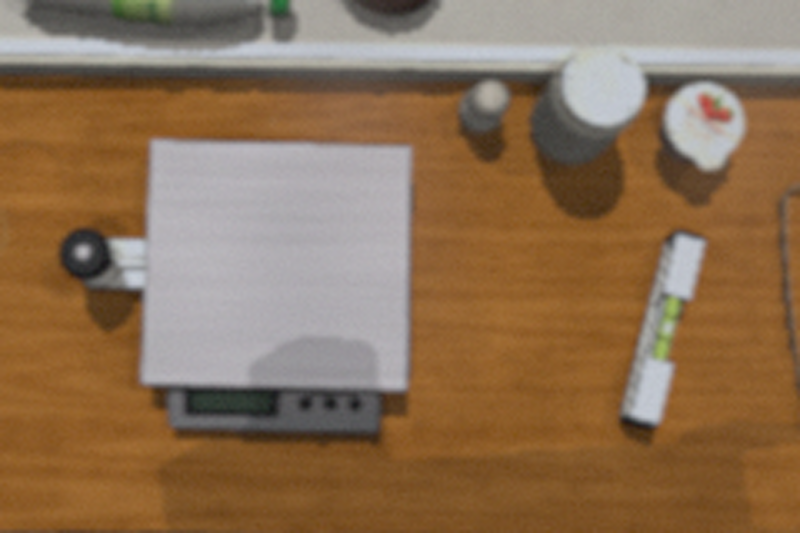

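The platter corners in the crop are at (150,140), (412,147), (408,390) and (141,385). The knob is at (85,253). The level's top runs from (690,236) to (640,424), with its side face showing to the left.

```bash
python3 - <<'E'
from h import *
c=snap('top')
f=lambda u,v,z:onz(c,(160+(u+.5)*.3-.5,130+(v+.5)*.3002-.5),z)[:2]*1000
TL,TR,BR,BL=[f(*p) for p in [(150,140,.062),(412,147,.066),(408,390,.066),(141,385,.062)]]
print(TL,TR,BR,BL,'ctr',(TL+TR+BR+BL)/4)
for a,b in [(TR,TL),(BR,BL),(BL,TL),(BR,TR)]:
    d=b-a; print(np.linalg.norm(d),np.degrees(np.arctan2(d[1],d[0])))
print('knob',f(85,253,.108))
a,b=f(690,240,.046),f(643,420,.046); d=a-b; print('lev',a,b,(a+b)/2,np.linalg.norm(d),np.degrees(np.arctan2(d[1],d[0])))
E
```

```text
[637.41054709 108.76388829] [ 633.96097884 -127.11210585] [ 416.27105156 -124.65793293] [417.68959708 110.11900197] ctr [526.33304364  -8.22178713]
235.90121689936976 89.16213765614685
234.78122036485755 89.65381743345463
219.7251287606813 -0.3533632556435043
217.7037606513205 -0.6459085882572337
knob [528.26316738 156.5929907 ]
lev [ 555.95758774 -381.5798524 ] [ 393.12836257 -335.96604853] [ 474.54297515 -358.77295047] 169.09753300926877 -15.649300978420792
```

```bash
python3 -m inch '{"jaw":[1,1,1,1,1,1,1,1,1,1],"delta_pos":[[0.0267,0.0179,-0.004],[0.0267,0.0179,-0.004],[0.0267,0.0179,-0.004],[0.0267,0.0179,-0.004],[0.0267,0.0179,-0.004],[0.0267,0.0179,-0.004],[0.0267,0.0179,-0.004],[0.0267,0.0179,-0.004],[0.0267,0.0179,-0.004],[0.0267,0.0179,-0.004]],"roll":[-3.7,-3.7,-3.7,-3.7,-3.7,-3.7,-3.7,-3.7,-3.7,-3.7]}'
python3 - <<'E'
from h import *
c=snap('wrist'); print(c['s']['ee_pos'],np.degrees(c['s']['eef_rot'])); save(c,'w1.png')
for t,z in [('level',.046),('vial',.046),('bubble_mid',.046)]:
    for r in cut_out(c,t)[:1]:
        cs=max(cv2.findContours(r['mask'].astype(np.uint8),0,2)[0],key=cv2.contourArea)
        P=np.array([onz(c,p[0],z)[:2] for p in cs],np.float32)*1000
        q=cv2.minAreaRect(P); print(t,r['p'],r['at'],np.round(cv2.boxPoints(q)),np.round(q[0],1),q[1],q[2])
E
```

```text
time_s: 2.58
ee_pos: [0.4766, -0.3558, 0.1885]
eef_rot: [3.141, -0.0, -0.278]
contact_force: [0.5, -0.7, 0.7]
width: 0.0922
finger_force: 0.0
[ 0.47659929 -0.35583409  0.18853204] [ 1.79989924e+02 -1.45274759e-02 -1.59335144e+01]
level 0.84 [258.9, 174.7] [[ 385. -349.]
 [ 556. -396.]
 [ 563. -371.]
 [ 392. -324.]] [ 473.9 -359.9] (25.8669376373291, 177.55844116210938) 74.58333587646484
vial 0.68 [255.2, 173.6] [[ 385. -349.]
 [ 555. -397.]
 [ 563. -371.]
 [ 392. -323.]] [ 473.9 -360.1] (27.219871520996094, 177.29513549804688) 74.19683074951172
bubble_mid 0.41 [260.4, 183.0] [[ 469. -361.]
 [ 477. -363.]
 [ 478. -358.]
 [ 471. -356.]] [ 473.8 -359.9] (5.212454795837402, 7.564538478851318) 74.17286682128906
```

View pics/w1.png

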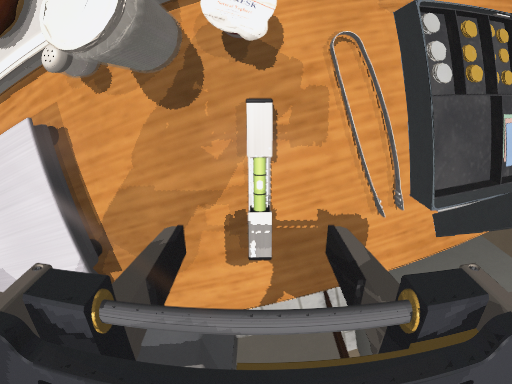

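The level is centred between the fingers at (260,183), aligned with the tool. I'll descend, grip and lift.

```bash
python3 -m inch '{"jaw":[1,1,1,1,1,1,-1,-1,-1,-1],"delta_pos":[[-0.0013,-0.002,-0.034],[-0.0013,-0.002,-0.034],[0,0,-0.034],[0,0,-0.034],[0,0,-0.03],[0,0,0],[0,0,0],[0,0,0],[0,0,0],[0,0,0]],"roll":[0.2,0.2,0,0,0,0,0,0,0,0]}'
python3 -m inch '{"jaw":[-1,-1,-1],"delta_pos":[[0,0,0],[0,0,0],[0,0,0]],"roll":[0,0,0]}'
```

```text
time_s: 3.62
ee_pos: [0.4739, -0.3625, 0.0252]
eef_rot: [3.139, -0.004, -0.268]
contact_force: [0.4, 0.8, 0.2]
width: 0.0675
finger_force: 0.0
time_s: 3.87
ee_pos: [0.473, -0.3611, 0.0232]
eef_rot: [3.141, -0.001, -0.268]
contact_force: [-0.2, 0.3, 0.1]
width: 0.0473
finger_force: 0.0
```

```bash
python3 -m inch '{"jaw":[-1,-1,-1,-1,-1,-1,-1,-1,-1,-1],"delta_pos":[[0,0,0],[0,0,0],[0,0,0],[0,0,0],[0,0,0],[0,0,0],[0,0,0.02],[0,0,0.04],[0,0,0.04],[0,0,0.02]],"roll":[0,0,0,0,0,0,0,0,0,0]}'
```

```text
time_s: 4.7
ee_pos: [0.4738, -0.3625, 0.1468]
eef_rot: [3.138, -0.004, -0.268]
contact_force: [0.6, -1.2, -3.5]
width: 0.0255
finger_force: 30.0
```

```bash
python3 -m inch '{"jaw":[-1,-1,-1,-1,-1,-1,-1,-1,-1,-1],"delta_pos":[[0.0035,0.0236,0],[0.0035,0.0236,0],[0.0035,0.0236,0],[0.0035,0.0236,0],[0.0035,0.0236,0],[0.0035,0.0236,0],[0.0035,0.0236,0],[0.0035,0.0236,0],[0.0035,0.0236,0],[0.0035,0.0236,0]],"roll":[6,6,6,6,6,6,6,6,6,6]}'
python3 -m inch '{"jaw":[-1,-1,-1,-1,-1,-1,-1,-1,-1,-1],"delta_pos":[[0.0035,0.0236,0],[0.0035,0.0236,0],[0.0035,0.0236,0],[0.0035,0.0236,0],[0.0035,0.0236,0],[0,0,0],[0,0,0],[0,0,0],[0,0,0],[0,0,0]],"roll":[6,6,6,6,6,6,6,2.8,0,0]}'
python3 - <<'E'
from h import *
c=snap('wrist'); print(c['s']['ee_pos'],np.degrees(c['s']['eef_rot'])); save(c,'w2.png')
for t,z in [('scale',.066),('knob_grip',.108)]:
    for r in cut_out(c,t)[:1]:
        cs=max(cv2.findContours(r['mask'].astype(np.uint8),0,2)[0],key=cv2.contourArea)
        P=np.array([onz(c,p[0],z)[:2] for p in cs],np.float32)*1000
        q=cv2.minAreaRect(P); print(t,r['p'],r['at'],np.round(cv2.boxPoints(q)),np.round(q[0],1),q[1],q[2])
E
```

```text
time_s: 5.53
ee_pos: [0.507, -0.1237, 0.1416]
eef_rot: [-3.14, 0.001, 0.784]
contact_force: [0.8, 1.6, -3.8]
width: 0.0257
finger_force: 30.0
time_s: 6.37
ee_pos: [0.5247, -0.007, 0.1419]
eef_rot: [-3.14, 0.0, 1.559]
contact_force: [-0.1, -0.7, -3.5]
width: 0.0257
finger_force: 30.0
[ 0.52470961 -0.00697178  0.1418552 ] [-1.79928203e+02  2.49021068e-03  8.93516465e+01]
scale 0.87 [227.3, 153.7] [[396. -80.]
 [633. -82.]
 [634. 161.]
 [397. 162.]] [514.9  40.3] (242.85499572753906, 237.0179443359375) 89.65313720703125
knob_grip 0.64 [259.6, 11.0] [[507. 130.]
 [547. 130.]
 [547. 146.]
 [507. 146.]] [526.8 138. ] (16.592273712158203, 39.824607849121094) 89.7177734375
```

View pics/w2.png

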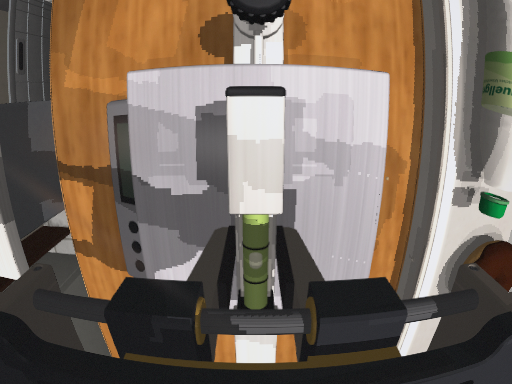

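The wrist view shows the platter's knob-side corners at (128,72) and (389,72), with the level held over the middle and the knob at (260,11).

```bash
python3 - <<'E'
from h import *
c=snap('wrist')
for p in [(128,72),(389,72),(258,65),(122,205),(381,205)]: print(p,onz(c,p,.063)*1000)
for p in [(228,88),(285,88)]: print(p,onz(c,p,c['s']['ee_pos'][2]-.0225+.046)*1000)
E
```

```text
(128, 72) [419.68048793 109.29672622  63.        ]
(389, 72) [634.3601016  107.66597212  63.        ]
(258, 65) [526.11065205 107.62934305  63.        ]
(122, 205) [403.00116941  -5.70600888  63.        ]
(381, 205) [634.82066691  -8.09980792  63.        ]
(228, 88) [511.90032186  84.342015   165.81368948]
(285, 88) [536.72036281  84.09805516 165.81368948]
```

```bash
python3 -m inch '{"jaw":[-1,-1,-1,-1,-1,-1],"delta_pos":[[0.002,-0.003,-0.01],[0,0,-0.015],[0,0,-0.015],[0,0,-0.008],[0,0,-0.002],[0,0,0]],"roll":[0,0,0,0,0,0]}'
python3 -m inch '{"jaw":[-1,-1,-1],"delta_pos":[[0,0,-0.001],[0,0,-0.001],[0,0,0]],"roll":[0,0,0]}'
```

```text
time_s: 7.07
ee_pos: [0.5267, -0.0099, 0.0917]
eef_rot: [-3.14, -0.0, 1.561]
contact_force: [-0.1, -0.0, -4.3]
width: 0.0256
finger_force: 30.0
time_s: 7.32
ee_pos: [0.5278, -0.01, 0.0913]
eef_rot: [3.14, 0.0, 1.561]
contact_force: [-0.7, -0.2, -3.4]
width: 0.026
finger_force: 30.0
```

```bash
python3 -m inch '{"jaw":[-1,-1,-1],"delta_pos":[[0,0,-0.001],[0,0,0],[0,0,0]],"roll":[0,0,0]}'
python3 -m inch '{"jaw":[-1,-1,-1],"delta_pos":[[0,0,-0.001],[0,0,0],[0,0,0]],"roll":[0,0,0]}'
```

```text
time_s: 7.57
ee_pos: [0.5273, -0.0099, 0.0898]
eef_rot: [3.141, 0.0, 1.561]
contact_force: [-0.0, 0.6, -3.4]
width: 0.0259
finger_force: 30.0
time_s: 7.82
ee_pos: [0.5272, -0.0099, 0.0885]
eef_rot: [-3.141, -0.0, 1.561]
contact_force: [0.3, -0.5, -3.0]
width: 0.0261
finger_force: 30.0
```

```bash
python3 -m inch '{"jaw":[-1,-1,-1],"delta_pos":[[0,0,-0.001],[0,0,0],[0,0,0]],"roll":[0,0,0]}'
python3 -m inch '{"jaw":[-1,-1,-1],"delta_pos":[[0,0,-0.0005],[0,0,0],[0,0,0]],"roll":[0,0,0]}'
```

```text
time_s: 8.07
ee_pos: [0.5274, -0.0099, 0.0879]
eef_rot: [3.141, 0.0, 1.561]
contact_force: [-1.2, 0.4, -0.9]
width: 0.0259
finger_force: 30.0
time_s: 8.32
ee_pos: [0.5275, -0.0099, 0.0876]
eef_rot: [3.141, 0.0, 1.561]
contact_force: [-1.4, 2.4, 2.1]
width: 0.0259
finger_force: 30.0
```

```bash
python3 -m inch '{"jaw":[1,1,1,1,1,1,1,1,1,1],"delta_pos":[[0,0,0],[0,0,0],[0,0,0],[0,0,0],[0,0,0.01],[0,0,0.03],[0,0,0.04],[0,0,0.03],[0,0,0],[0,0,0]],"roll":[0,0,0,0,0,0,0,0,0,0]}'
cat > bub.py <<'E'
from h import *
def bubble(fn=None,zc=.106):
    c=snap('wrist')
    for t in ['level','bubble_mid','vial']:
        for r in cut_out(c,t)[:1]:
            cs=max(cv2.findContours(r['mask'].astype(np.uint8),0,2)[0],key=cv2.contourArea)
            P=np.array([onz(c,p[0],.111 if t!='bubble_mid' else zc)[:2] for p in cs],np.float32)*1000
            q=cv2.minAreaRect(P); print(t,round(r['p'],2),r['at'],np.round(q[0],1),np.round(q[1],1),round(q[2],1))
            if t=='level': a=np.array(r['at']).astype(int)
    print(c['s']['ee_pos'],np.degrees(c['s']['eef_rot'][2]))
    if fn: save(c,fn,(max(a[0]-100,0),max(a[1]-75,0),a[0]+100,a[1]+75),4)
    return c,a
if __name__=='__main__':
    import sys; bubble(sys.argv[1])
E
python3 bub.py w3.png
```

```text
time_s: 9.15
ee_pos: [0.5289, -0.0103, 0.2001]
eef_rot: [3.136, 0.001, 1.561]
contact_force: [0.4, -0.3, 0.0]
width: 0.0903
finger_force: 0.0
level 0.56 [251.3, 184.2] [525.8  -6.4] [179.3  27.8] 89.7
bubble_mid 0.48 [254.6, 203.3] [525.1 -15.3] [8.5 5.4] 89.4
vial 0.63 [251.1, 182.6] [525.8  -6.2] [177.3  27. ] 89.4
[ 0.52885637 -0.01033669  0.20011902] 89.44712821410579
```

View pics/w3.png

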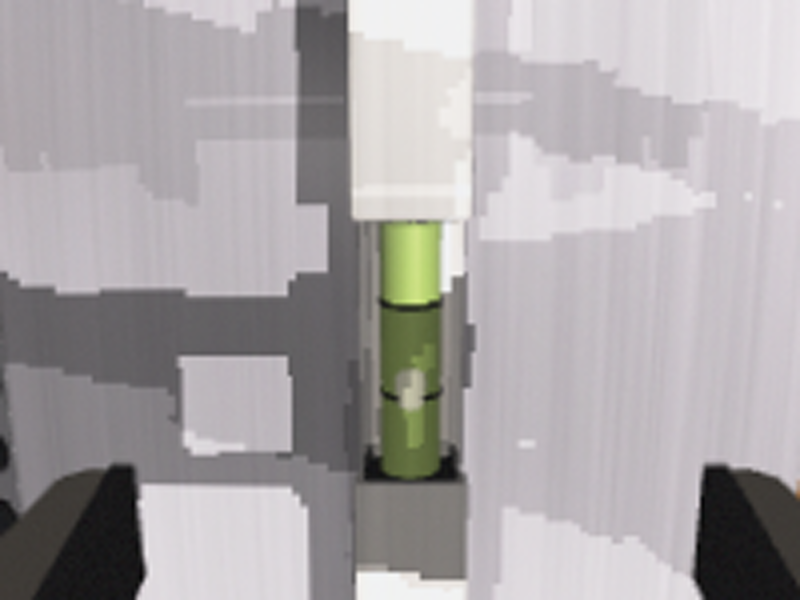

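Bubble at crop row 388, lines at rows 303 and 397. The offset is about -8.5 mm, so the knob side is low by about 3.7 mm and needs about 165° clockwise. The level stands at about (0.526,-0.007), which is well centred. Next is the knob.

```bash
python3 -m inch '{"jaw":[0.5,0.5,0.5,0.5,0.5,0.5,0.5,0.5,0.5,0.5],"delta_pos":[[0,0.02,0],[0,0.02,0],[0,0.02,0],[0,0.02,0],[0,0.02,0],[0,0.02,0],[0,0.02,0],[0,0.026,0],[0,0,0],[0,0,0]],"roll":[6.9,6.9,6.9,6.9,6.9,6.9,6.9,6.7,0,0]}'
python3 - <<'E'
from h import *
c=snap('wrist'); print(c['s']['ee_pos'],np.degrees(c['s']['eef_rot']))
for r in cut_out(c,'knob_grip')[:2]:
    cs=max(cv2.findContours(r['mask'].astype(np.uint8),0,2)[0],key=cv2.contourArea)
    P=np.array([onz(c,p[0],.108)[:2] for p in cs],np.float32)*1000
    print(r['p'],r['at'],cv2.minAreaRect(P),cv2.minEnclosingCircle(P)); a=r['at']
save(c,'w4.png',(130,80,390,275),3)
t=snap('top'); s=snap('side')
for k in (t,s):
  for r in cut_out(k,'knob_grip')[:1]: print(r['p'],r['at'],onz(k,r['at'],.1))
E
```

```text
time_s: 10.18
ee_pos: [0.5263, 0.1567, 0.1956]
eef_rot: [-3.14, -0.002, 2.522]
contact_force: [-0.1, -0.1, 0.2]
width: 0.0693
finger_force: 0.0
[0.52628087 0.15672173 0.19564129] [-1.79885433e+02 -1.11053317e-01  1.44479161e+02]
0.72 [257.7, 202.6] ((524.2451171875, 160.13864135742188), (44.23625564575195, 47.4500846862793), 54.482967376708984) ((523.4489135742188, 159.07139587402344), 24.179975509643555)
0.36 [153.2, 208.0] ((477.0312805175781, 62.719573974609375), (266.8851013183594, 185.08067321777344), 44.5592155456543) ((488.4931945800781, 48.995025634765625), 138.05841064453125)
0.64 [228.2, 225.8] [0.50895623 0.16975287 0.1       ]
```

View pics/w4.png

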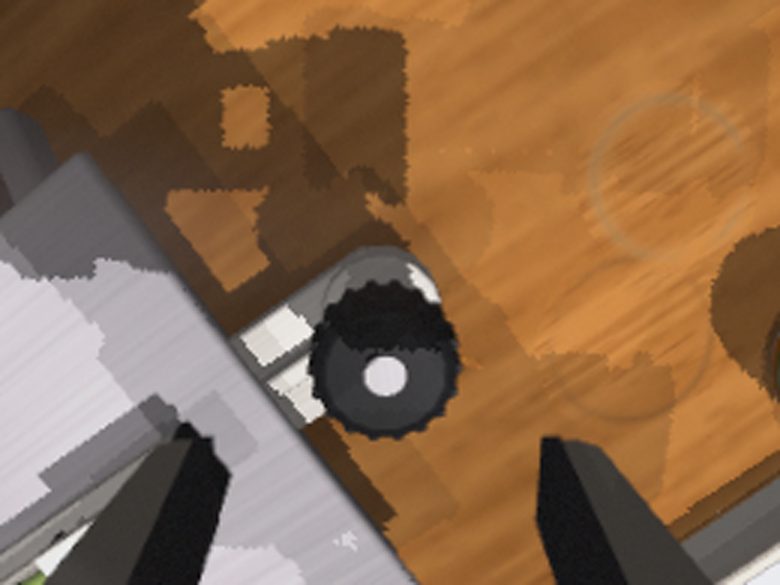

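The knob's steel screw head is at crop (385,377), or (258,205.5) full, midway between the fingers.

```bash
python3 - <<'E'
from h import *
c=snap('wrist'); print(c['s']['ee_pos'])
for p in [(258.0,205.3)]:
  for z in(.106,.108,.110): print(onz(c,p,z)*1000)
E
```

```text
[0.52727783 0.15519432 0.19695134]
[529.56654527 155.20039368 106.        ]
[528.97304833 155.60119723 108.        ]
[528.37955139 156.00200078 110.        ]
```

```bash
python3 -m inch '{"jaw":[0.5,0.5,0.5,0.5,0.5,0.5,0.1,0.1,0.1],"delta_pos":[[0.0017,0,-0.02],[0,0,-0.03],[0,0,-0.03],[0,0,-0.02],[0,0,-0.005],[0,0,0],[0,0,0],[0,0,0],[0,0,0]],"roll":[0,0,0,0,0,0,0,0,0]}'
python3 -m inch '{"jaw":[0,-0.02,-0.04,-0.06,-0.1],"delta_pos":[[0,0,0],[0,0,0],[0,0,0],[0,0,0],[0,0,0]],"roll":[0,0,0,0,0]}'
```

```text
time_s: 11.28
ee_pos: [0.5304, 0.1561, 0.0941]
eef_rot: [3.139, 0.003, 2.521]
contact_force: [1.3, -0.8, 0.1]
width: 0.0511
finger_force: 0.0
time_s: 11.7
ee_pos: [0.5298, 0.1563, 0.0931]
eef_rot: [3.14, 0.001, 2.521]
contact_force: [0.2, 1.0, 6.0]
width: 0.0444
finger_force: 30.0
```

```bash
python3 -m inch '{"jaw":[-0.1,-0.1,-0.1,-0.1,-0.1,-0.1,-0.1,-0.1,-0.1,-0.1],"delta_pos":[[0,0,0],[0,0,0],[0,0,0],[0,0,0],[0,0,0],[0,0,0],[0,0,0],[0,0,0],[0,0,0],[0,0,0]],"roll":[-5.5,-5.5,-5.5,-5.5,-5.5,-5.5,-5.5,-5.5,-5.5,-5.5]}'
python3 -m inch '{"jaw":[-0.1,-0.1,-0.1,-0.1,-0.1,-0.1,-0.1,-0.1,-0.1,-0.1],"delta_pos":[[0,0,0],[0,0,0],[0,0,0],[0,0,0],[0,0,0],[0,0,0],[0,0,0],[0,0,0],[0,0,0],[0,0,0]],"roll":[-5.5,-5.5,-5.5,-5.5,-5.5,-5.5,-5.5,-5.5,-5.5,-5.5]}'
```

```text
time_s: 12.53
ee_pos: [0.5294, 0.1557, 0.0931]
eef_rot: [3.141, 0.001, 1.557]
contact_force: [-1.8, -1.6, 6.9]
width: 0.0445
finger_force: 30.0
time_s: 13.37
ee_pos: [0.5287, 0.1555, 0.093]
eef_rot: [3.141, 0.002, 0.597]
contact_force: [-4.3, -2.0, 9.6]
width: 0.044
finger_force: 30.0
```

```bash
python3 -m inch '{"jaw":[-0.1,-0.1,-0.1,-0.1,-0.1,-0.1,-0.1,-0.1,-0.1,-0.1],"delta_pos":[[0,0,0],[0,0,0],[0,0,0],[0,0,0],[0,0,0],[0,0,0],[0,0,0],[0,0,0],[0,0,0],[0,0,0]],"roll":[-5.5,-5.5,-5.5,-5.5,-5.5,-5.5,-5.5,-5.5,-5.5,-5.5]}'
python3 -m inch '{"jaw":[-0.1,0.5,0.5,0.5,0.5,0.5,0.5,0.5,0.5,0.5],"delta_pos":[[0,0,0],[0,0,0],[0,0,0],[0,0,0],[0,0,0],[0,0,0.02],[0,0,0.03],[0,0,0.03],[0,0,0.025],[0,0,0]],"roll":[0,0,0,0,0,0,0,0,0,0]}'
```

```text
time_s: 14.2
ee_pos: [0.5282, 0.156, 0.093]
eef_rot: [3.14, 0.002, -0.363]
contact_force: [-5.6, 0.8, 10.5]
width: 0.0442
finger_force: 30.0
time_s: 15.03
ee_pos: [0.5323, 0.1563, 0.2031]
eef_rot: [-3.137, -0.009, -0.359]
contact_force: [0.8, 0.6, 1.3]
width: 0.069
finger_force: 0.0
```

```bash
python3 -m inch '{"jaw":[0.5,0.5,0.5,0.5,0.5,0.5,0.5,0.5,0.5,0.5],"delta_pos":[[0,-0.02,0],[0,-0.02,0],[0,-0.02,0],[0,-0.02,0],[0,-0.02,0],[0,-0.02,0],[0,-0.02,0],[0,-0.026,0],[0,0,0],[0,0,0]],"roll":[7,7,7,7,7,7,7,7,7,7]}'
python3 -m inch '{"jaw":[0.5,0.5,0.5,0.5,0.5,0.5,0.5,0.5,0.5,0.5],"delta_pos":[[0,0,0],[0,0,0],[0,0,0],[0,0,0],[0,0,0],[0,0,0],[0,0,0],[0,0,0],[0,0,0],[0,0,0]],"roll":[7,7,7,7,7,5,0,0,0,0]}'
python3 bub.py w5.png
```

```text
time_s: 15.87
ee_pos: [0.5284, -0.0112, 0.1959]
eef_rot: [-3.14, 0.001, 0.867]
contact_force: [0.2, -0.3, -0.9]
width: 0.0687
finger_force: 0.0
time_s: 16.7
ee_pos: [0.5288, -0.0099, 0.1968]
eef_rot: [-3.141, -0.0, 1.56]
contact_force: [0.4, 0.2, 0.2]
width: 0.0691
finger_force: 0.0
level 0.79 [254.1, 184.0] [525.1  -7.7] [178.1  26.8] 89.4
bubble_mid 0.64 [252.3, 17.9] [526.3 146.7] [34.5 44.2] 89.1
vial 0.92 [252.9, 185.0] [525.5  -8.1] [177.3  26.4] 89.6
[ 0.52879347 -0.00987902  0.19678022] 89.35879129856718
```

View pics/w5.png

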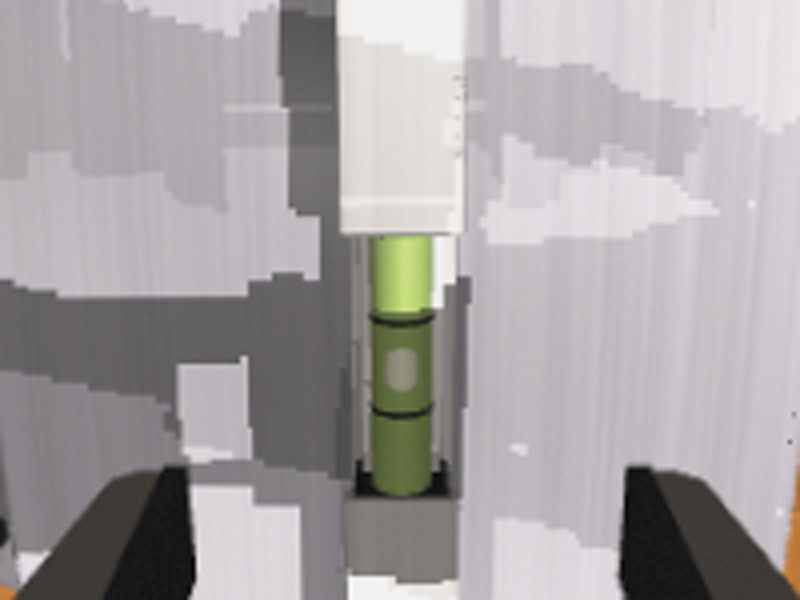

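The bubble is at row 369 and the lines at 320 and 412, so it sits within about 1 mm of the middle with the hand off. Next I close the fingers and press at 50 mm from the level's centre, on the far end from the knob.

```bash
python3 -m inch '{"jaw":[-1,-1,-1,-1,-1,-1,-1,-1,-1,-1],"delta_pos":[[-0.0025,-0.024,0],[0,-0.024,0],[0,0,0],[0,0,0],[0,0,0],[0,0,0],[0,0,0],[0,0,-0.02],[0,0,-0.02],[0,0,-0.018]],"roll":[0,0,0,0,0,0,0,0,0,0]}'
python3 -m inch '{"jaw":[-1,-1,-1,-1],"delta_pos":[[0,0,-0.003],[0,0,0],[0,0,0],[0,0,0]],"roll":[0,0,0,0]}'
```

```text
time_s: 17.73
ee_pos: [0.5265, -0.0572, 0.1384]
eef_rot: [3.141, 0.0, 1.562]
contact_force: [0.1, 0.3, -0.3]
width: 0.0041
finger_force: 0.0
time_s: 18.07
ee_pos: [0.5274, -0.058, 0.1376]
eef_rot: [3.139, 0.001, 1.561]
contact_force: [0.2, -0.0, -0.4]
width: 0.0002
finger_force: 0.0
```

```bash
python3 -m inch '{"jaw":[-1,-1,-1,-1,-1,-1],"delta_pos":[[-0.001,0,-0.003],[0,0,-0.002],[0,0,-0.001],[0,0,-0.001],[0,0,0],[0,0,0]],"roll":[0,0,0,0,0,0]}'
python3 -m inch '{"jaw":[-1,-1,-1],"delta_pos":[[0,0,-0.001],[0,0,0],[0,0,0]],"roll":[0,0,0]}'
python3 -m inch '{"jaw":[-1,-1,-1],"delta_pos":[[0,0,-0.001],[0,0,0],[0,0,0]],"roll":[0,0,0]}'
```

```text
time_s: 18.57
ee_pos: [0.5254, -0.0579, 0.1291]
eef_rot: [-3.141, -0.0, 1.561]
contact_force: [-0.8, -0.2, 0.3]
width: 0.0004
finger_force: 0.0
time_s: 18.82
ee_pos: [0.5254, -0.0579, 0.1281]
eef_rot: [-3.141, -0.0, 1.561]
contact_force: [-0.1, -0.5, 0.6]
width: 0.0002
finger_force: 0.0
time_s: 19.07
ee_pos: [0.5254, -0.0579, 0.127]
eef_rot: [-3.141, -0.0, 1.561]
contact_force: [-0.3, -0.1, 0.1]
width: 0.0006
finger_force: 0.0
```

```bash
python3 -m inch '{"jaw":[-1,-1,-1],"delta_pos":[[0,0,-0.0007],[0,0,0],[0,0,0]],"roll":[0,0,0]}'
python3 -m inch '{"jaw":[-1,-1,-1],"delta_pos":[[0,0,-0.0007],[0,0,0],[0,0,0]],"roll":[0,0,0]}'
python3 -m inch '{"jaw":[-1,-1,-1],"delta_pos":[[0,0,-0.0005],[0,0,0],[0,0,0]],"roll":[0,0,0]}'
```

```text
time_s: 19.32
ee_pos: [0.5254, -0.0579, 0.1263]
eef_rot: [-3.141, -0.0, 1.561]
contact_force: [-0.1, 0.3, 0.1]
width: 0.0003
finger_force: 0.0
time_s: 19.57
ee_pos: [0.5256, -0.0579, 0.126]
eef_rot: [3.141, 0.0, 1.561]
contact_force: [-1.2, 0.3, 2.8]
width: 0.0004
finger_force: 1.1
time_s: 19.82
ee_pos: [0.5256, -0.058, 0.1259]
eef_rot: [3.141, 0.0, 1.561]
contact_force: [-2.0, 0.3, 5.4]
width: 0.0002
finger_force: 2.8
```

```bash
python3 -m inch '{"jaw":[-1,-1,-1],"delta_pos":[[0,0,-0.0008],[0,0,0],[0,0,0]],"roll":[0,0,0]}'
python3 -m inch '{"jaw":[-1,-1,-1,-1,-1,-1,-1,-1,-1,-1],"delta_pos":[[0,0,0],[0,0,0],[0,0,0],[0,0,0],[0,0,0],[0,0,0],[0,0,0],[0,0,0],[0,0,0],[0,0,0]],"roll":[0,0,0,0,0,0,0,0,0,0]}'
python3 - <<'E'
from h import *
c=snap('wrist'); print(c['s']['ee_pos'],c['s']['contact_force']); save(c,'w6.png',(180,80,340,200),5)
E
```

```text
time_s: 20.07
ee_pos: [0.5258, -0.058, 0.1259]
eef_rot: [3.141, 0.0, 1.561]
contact_force: [-4.2, 1.0, 10.3]
width: 0.0004
finger_force: 5.0
time_s: 20.9
ee_pos: [0.5258, -0.058, 0.1259]
eef_rot: [3.141, 0.0, 1.561]
contact_force: [-4.8, 1.1, 9.8]
width: 0.0003
finger_force: 5.0
[ 0.52578601 -0.05800355  0.12590449] [-4.75919128  1.13183436  9.84395072]
```

View pics/w6.png

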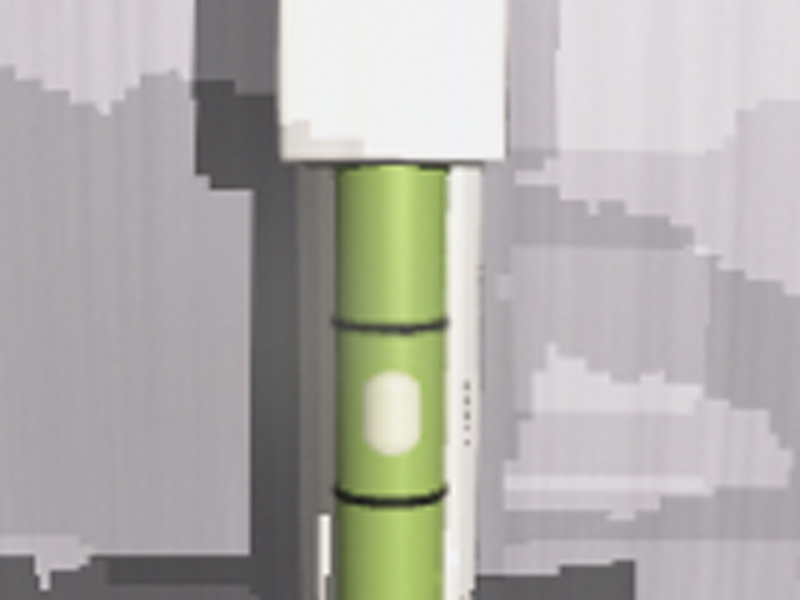

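The bubble (rows 371–456, centre 413) sits exactly between the lines at rows 327 and 500 while I press with 9.8 N. I'll ease the small sideways force.

```bash
python3 -m inch '{"jaw":[-1,-1,-1,-1,-1,-1],"delta_pos":[[-0.0005,0,0],[0,0,0],[0,0,0],[0,0,0],[0,0,0],[0,0,0]],"roll":[0,0,0,0,0,0]}'
```

```text
time_s: 21.45
ee_pos: [0.5256, -0.058, 0.1259]
eef_rot: [3.14, 0.0, 1.561]
contact_force: [-2.6, 0.7, 8.8]
width: 0.0002
finger_force: 4.4
```

```bash
python3 -m inch '{"jaw":[-1,-1,-1,-1,-1,-1,-1,-1,-1,-1],"delta_pos":[[-0.0003,0,-0.0003],[0,0,0],[0,0,0],[0,0,0],[0,0,0],[0,0,0],[0,0,0],[0,0,0],[0,0,0],[0,0,0]],"roll":[0,0,0,0,0,0,0,0,0,0]}'
python3 - <<'E'
from h import *
c=snap('wrist'); print(c['s']['contact_force'])
# bubble rows vs lines down the tube's middle column
col=c['color'][140:185,256:261].mean(1); print(np.round(col.mean(1)).astype(int))
for n in ('top','side'):
    k=snap(n)
    for t in ['sugar_jar','can','tub','pepper','level','knob_grip']:
        r=cut_out(k,t); print(n,t,r and np.round(r[0]['at']))
E
```

```text
time_s: 22.28
ee_pos: [0.5256, -0.058, 0.1259]
eef_rot: [3.139, 0.0, 1.561]
contact_force: [-1.8, 3.0, 9.5]
width: 0.0008
finger_force: 4.9
[-1.79403709  2.95835339  9.52334584]
[170 170 169 169 138  79  90 146 168 169 167 168 168 168 185 218 229 230
 229 229 229 229 229 229 229 230 229 229 225 219 206 170 164 164 164 163
 163 163 163 105  48  94 158 162 162]
top sugar_jar [337. 163.]
top can [137. 160.]
top tub [371. 166.]
top pepper [305. 163.]
top level [223. 207.]
top knob_grip [185. 208.]
side sugar_jar [262. 162.]
side can [131. 248.]
side tub [287. 158.]
side pepper [252. 171.]
side level [259. 198.]
side knob_grip [225. 224.]
```

Force is 9.5 N, the bubble is centred between the lines, and the bystanders have not moved.

```bash
python3 -c "
from plant import bot
print(bot.sense()['contact_force'],bot.sign_off())"
```

```text
the job is handed in; nothing more can be done
[-2.20956924  1.24865988 10.28839263] None
```

The job is handed in at about 22 s: the scale is level, the bubble was centred between the lines with the hand off and again while pressing, the arm is still pressing on the spirit level with about 10 N, and the jar, can, tub and shaker are where they were.

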